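# Level two centrifuge carriers on the trip balance

### The job

The two tube carriers on the balance have to weigh the same before they go into the centrifuge. Take out of the heavier carrier the one tube whose move evens the weights and push it fully home into an empty hole of the other one, until it bottoms on the rubber cushion under a firm push of about 10 N, so that both pans come to rest level. Do not load a pan beyond its rated 2.2 kg, and leave the carriers on their pans and the other things on the bench where they are.

Things in the scene. Friction and masses are not known exactly. Their poses are not given: they have to be found in the camera images.
- balance: Two-pan trip balance fixed on the bench: white housing 140 x 310 x 54 mm, beam along its y axis; pans centred 100 mm to either side (left pan +y, right pan -y). Origin: centre of the underside, z up. Between the pans at the +x side a scale housing with a pointer, 84 mm wide, stands 116 mm above the bench. The heavier side sinks, the other rises.
- pan_left_plate (a point): Centre of the left (+y) pan's plate, on top. Both pans are round, steel, 130 mm across with a rim 5 mm above the plate. They stay horizontal, and the plate is 70 mm above the bench when level. A pan gives way under any push until it meets its lower hard stop, 8 mm below level.
- pan_right_plate (a point): Centre of the right (-y) pan's plate, on top; it moves opposite to the left one. When free, each gram of difference shifts the pans about 0.27 mm until a stop is met; the motion is damped and settles in about 1.5 s.
- pan_left (a joint): Height of the left (+y) pan from level, m: 0 level, +0.008 upper stop, -0.008 lower stop. The right pan is at the opposite value.
- carrier_a: One of two alike aluminium tube carriers (0.60 kg), loose on a pan on 3 short feet: a disc 116 mm across with three upright round sleeves (outside 40 mm, bore 31 mm, rim 66 mm above the feet), axes 35 mm from the centre at 0, 120, 240 degrees. Origin: centre, at the height of the feet's underside; z up. Each bore has a rubber cushion at the bottom. This one starts with three tubes (the heavier).
- carrier_b: One of two alike aluminium tube carriers (0.60 kg), loose on a pan on 3 short feet: a disc 116 mm across with three upright round sleeves (outside 40 mm, bore 31 mm, rim 66 mm above the feet), axes 35 mm from the centre at 0, 120, 240 degrees. Origin: centre, at the height of the feet's underside; z up. Each bore has a rubber cushion at the bottom. This one starts with one tube.
- carrier_a_hole0 (a point): Rim centre of a sleeve of carrier_a, 35 mm from its centre, 0 degrees counter-clockwise from its x axis. Filled at the start; cushion top 52 mm below the rim. A sprung ball in the outer wall, 20 mm below the rim, grips the tube: it slides in or out against 2 to 5 N of friction and does not drop home by itself.
- carrier_a_hole1 (a point): Rim centre of a sleeve of carrier_a, 35 mm from its centre, 120 degrees counter-clockwise from its x axis. Filled at the start; cushion top 52 mm below the rim. A sprung ball in the outer wall, 20 mm below the rim, grips the tube: it slides in or out against 2 to 5 N of friction and does not drop home by itself.
- carrier_a_hole2 (a point): Rim centre of a sleeve of carrier_a, 35 mm from its centre, 240 degrees counter-clockwise from its x axis. Filled at the start; cushion top 52 mm below the rim. A sprung ball in the outer wall, 20 mm below the rim, grips the tube: it slides in or out against 2 to 5 N of friction and does not drop home by itself.
- carrier_b_hole0 (a point): Rim centre of a sleeve of carrier_b, 35 mm from its centre, 0 degrees counter-clockwise from its x axis. Filled at the start; cushion top 52 mm below the rim. A sprung ball in the outer wall, 20 mm below the rim, grips the tube: it slides in or out against 2 to 5 N of friction and does not drop home by itself.
- carrier_b_hole1 (a point): Rim centre of a sleeve of carrier_b, 35 mm from its centre, 120 degrees counter-clockwise from its x axis. Empty at the start. Its cushion is worn: the top lies 38 to 52 mm below the rim, not known beforehand; it gives about 1 mm per 10 N. A sprung ball in the outer wall, 20 mm below the rim, grips the tube: it slides in or out against 2 to 5 N of friction and does not drop home by itself.
- carrier_b_hole2 (a point): Rim centre of a sleeve of carrier_b, 35 mm from its centre, 240 degrees counter-clockwise from its x axis. Empty at the start. Its cushion is worn: the top lies 38 to 52 mm below the rim, not known beforehand; it gives about 1 mm per 10 N. A sprung ball in the outer wall, 20 mm below the rim, grips the tube: it slides in or out against 2 to 5 N of friction and does not drop home by itself.
- tube_long_1: Sealed round-bottom centrifuge tube, opaque white with blue ribbed screw cap, 115 mm long in all, 63 g (+-2 percent). Body 29 mm across with a hemispherical bottom; the cap is the top 13 mm, 34 mm across. Origin: the lowest point, on the axis; z up along the tube to the cap. It starts fully home in a carrier hole; which one varies.
- tube_long_2: Sealed round-bottom centrifuge tube, opaque white with blue ribbed screw cap, 115 mm long in all, 63 g (+-2 percent). Body 29 mm across with a hemispherical bottom; the cap is the top 13 mm, 34 mm across. Origin: the lowest point, on the axis; z up along the tube to the cap. It starts fully home in a carrier hole; which one varies.
- tube_short_1: Sealed round-bottom centrifuge tube, opaque white with blue ribbed screw cap, 82 mm long in all, 34 g (+-2 percent). Body 29 mm across with a hemispherical bottom; the cap is the top 13 mm, 34 mm across. Origin: the lowest point, on the axis; z up along the tube to the cap. It starts fully home in a carrier hole; which one varies.
- tube_short_2: Sealed round-bottom centrifuge tube, opaque white with blue ribbed screw cap, 82 mm long in all, 34 g (+-2 percent). Body 29 mm across with a hemispherical bottom; the cap is the top 13 mm, 34 mm across. Origin: the lowest point, on the axis; z up along the tube to the cap. It starts fully home in a carrier hole; which one varies.
- jar: Bystander: amber glass jar with a black cap, 64 mm across, 85 mm high. Origin: centre of the underside.
- slide_box: Bystander: flat grey box for microscope slides, 150 x 85 x 32 mm. Origin: centre of the underside.
Not all that is in view belongs to the job. Leave any blue or green look-alike of the carrier_b alone.

How it is judged:
On the way, in this order (a step that is already met when the one before it is completed fails the run):
1. a tube is drawn clear out of its hole (height (world z) of any of tube_long_1, tube_long_2, tube_short_1, tube_short_2 above 0.155 m), for 0.1 s.
2. with all four tubes down in the carriers' holes, one is pressed home: the pan under its carrier bears over 1.4 kg (14 N, which takes some 8 N of push) (((z of tube_long_1 in the frame of carrier_a between 0.009 and 0.0305 m and horizontal distance between tube_long_1 and carrier_a below 0.042 m and angle between the z axis of tube_long_1 and the z axis of carrier_a, either way round below 0.1 rad) or (z of tube_long_1 in the frame of carrier_b between 0.009 and 0.0305 m and horizontal distance between tube_long_1 and carrier_b below 0.042 m and angle between the z axis of tube_long_1 and the z axis of carrier_b, either way round below 0.1 rad)) and ((z of tube_long_2 in the frame of carrier_a between 0.009 and 0.0305 m and horizontal distance between tube_long_2 and carrier_a below 0.042 m and angle between the z axis of tube_long_2 and the z axis of carrier_a, either way round below 0.1 rad) or (z of tube_long_2 in the frame of carrier_b between 0.009 and 0.0305 m and horizontal distance between tube_long_2 and carrier_b below 0.042 m and angle between the z axis of tube_long_2 and the z axis of carrier_b, either way round below 0.1 rad)) and ((z of tube_short_1 in the frame of carrier_a between 0.009 and 0.0305 m and horizontal distance between tube_short_1 and carrier_a below 0.042 m and angle between the z axis of tube_short_1 and the z axis of carrier_a, either way round below 0.1 rad) or (z of tube_short_1 in the frame of carrier_b between 0.009 and 0.0305 m and horizontal distance between tube_short_1 and carrier_b below 0.042 m and angle between the z axis of tube_short_1 and the z axis of carrier_b, either way round below 0.1 rad)) and ((z of tube_short_2 in the frame of carrier_a between 0.009 and 0.0305 m and horizontal distance between tube_short_2 and carrier_a below 0.042 m and angle between the z axis of tube_short_2 and the z axis of carrier_a, either way round below 0.1 rad) or (z of tube_short_2 in the frame of carrier_b between 0.009 and 0.0305 m and horizontal distance between tube_short_2 and carrier_b below 0.042 m and angle between the z axis of tube_short_2 and the z axis of carrier_b, either way round below 0.1 rad)) and contact force between any of carrier_a, carrier_b and balance above 14 N), for 0.04 s.
At the end, for the whole second after the job is handed in: Both pans rest level (each within 2 mm of the level position, about 7 g), all four tubes stand straight and fully home in holes of the two carriers (lowest point 9 to 30.5 mm above the carrier's origin, the span of the cushions), both carriers stand upright on their pans, and everything is at rest (value of joint pan_left between -0.002 and 0.002 m and ((z of tube_long_1 in the frame of carrier_a between 0.009 and 0.0305 m and horizontal distance between tube_long_1 and carrier_a below 0.042 m and angle between the z axis of tube_long_1 and the z axis of carrier_a, either way round below 0.1 rad) or (z of tube_long_1 in the frame of carrier_b between 0.009 and 0.0305 m and horizontal distance between tube_long_1 and carrier_b below 0.042 m and angle between the z axis of tube_long_1 and the z axis of carrier_b, either way round below 0.1 rad)) and ((z of tube_long_2 in the frame of carrier_a between 0.009 and 0.0305 m and horizontal distance between tube_long_2 and carrier_a below 0.042 m and angle between the z axis of tube_long_2 and the z axis of carrier_a, either way round below 0.1 rad) or (z of tube_long_2 in the frame of carrier_b between 0.009 and 0.0305 m and horizontal distance between tube_long_2 and carrier_b below 0.042 m and angle between the z axis of tube_long_2 and the z axis of carrier_b, either way round below 0.1 rad)) and ((z of tube_short_1 in the frame of carrier_a between 0.009 and 0.0305 m and horizontal distance between tube_short_1 and carrier_a below 0.042 m and angle between the z axis of tube_short_1 and the z axis of carrier_a, either way round below 0.1 rad) or (z of tube_short_1 in the frame of carrier_b between 0.009 and 0.0305 m and horizontal distance between tube_short_1 and carrier_b below 0.042 m and angle between the z axis of tube_short_1 and the z axis of carrier_b, either way round below 0.1 rad)) and ((z of tube_short_2 in the frame of carrier_a between 0.009 and 0.0305 m and horizontal distance between tube_short_2 and carrier_a below 0.042 m and angle between the z axis of tube_short_2 and the z axis of carrier_a, either way round below 0.1 rad) or (z of tube_short_2 in the frame of carrier_b between 0.009 and 0.0305 m and horizontal distance between tube_short_2 and carrier_b below 0.042 m and angle between the z axis of tube_short_2 and the z axis of carrier_b, either way round below 0.1 rad)) and horizontal distance between carrier_a and balance between 0.092 and 0.108 m and height (world z) of each of carrier_a, carrier_b above 0.058 m and angle between each of carrier_a, carrier_b's own z axis and vertical below 0.05 rad and horizontal distance between carrier_b and balance between 0.092 and 0.108 m and linear speed of each of tube_long_1, tube_long_2, tube_short_1, tube_short_2, carrier_a, carrier_b below 0.03 m/s); the robot touches nothing.
It fails at once if a pan is loaded with more than 2.2 kg (22 N, the weight of the carrier and its tubes included) (contact force between any of carrier_a, carrier_b and balance above 22 N).
It fails at once if the jar or the slide box is moved by more than 20 mm (distance of any of jar, slide_box from where it was at the start of the episode above 0.02 m).
It also fails if it takes over 58 s, if anything falls off the work surface, if the arm or the gripper's body presses on something with over 40 N, if the wrist force passes 120 N, or if a joint passes its speed limit or range.

### The arm

A 6-joint arm with a two-finger parallel gripper is mounted at the origin on the work surface. World frame = base frame: x ahead of the robot, y to its left, z up, the work surface at z = 0. Lengths are in m, angles in rad, forces in N, time in s.
With the tool pointing down it reaches from about 0.375 to 0.975 m from the base axis. Payload 3.8 kg.
Tool frame: the origin (TCP) lies at the centre of the arm's flange, where the gripper is bolted on; the fingertips stand 166 mm ahead of it and the grasp point (between the pads) lies 147 mm ahead of it; z points along the fingers, y is the direction in which the jaws open and shut (so a half turn about z gives the same grasp; the last joint's range is limited). The gripper opens to 88 mm and grips with 3 to 60 N. Pads are 18 mm wide; open, the fingers measure 123 mm over their backs; the gripper's body (75 mm by 187 mm) begins 45 mm behind the grasp point.
Start: joints at [-1.2, 0.264, 1.604, -0, 1.274, -0.037], TCP at [0.268, -0.62, 0.405] pointing down, gripper open.
Joint ranges: [-2.63, 2.63], [-0.94, 2.18], [0.31, 2.57], [-1.31, 4.45], [0, 2.66], [-2.55, 2.55]. Speed limits (rad/s): [2.57, 2.57, 3.14, 3.14, 3.14, 3.14].

### API

Orientations are given as a unit quaternion [x, y, z, w].
In Python, from cell import env gives the robot as it stands.
- The arm moves only by the tool jog_arm, never from a script. Its argument "motion" is a list that holds one entry, the list of rows, each a list of 5 numbers: the gripper's target within -1 to 1 (fully open at 1, half-way at 0, shut at -1), then the shift along the tool's x, y, z in cm, then the turn about the tool's z in rad. A call has 1 to 20 rows; each row shifts and turns the pose as measured when the row begins, along the tool's axes as they then stand; what a row does not reach is not made up. A row lasts 1/8 s, in which the tool goes at most 62.5 mm and 10.7 degrees, less where a joint would pass 70% of its speed; a pose out of reach is approached as far as the arm can. A call with a gripper value outside its range is refused whole. The fingers move at their own pace and stop on an object; the grip force is fixed at half the most. Time passes only in rows, so rows that do not move let the fingers close. It gives the time, the measured TCP pose, the force and the opening at its end, in the units of the state.
- env.get_obs(): the state, without advancing time (a new reading comes with each control period).
- env.capture(name): name is "scene" or "top"; returns a dict with "pixels" (420x560x3 uint8, blue, green, red), "range_z" (420x560 float32, m along the optical axis (not along the pixel's ray), 0 where there is no reading), "camera_matrix" (3x3 intrinsics, pixels), "xyz" and "orientation" of the camera in the world. Camera axes: x right, y down, z forward; pixel columns grow to the right and rows downward; lengths in m; the calibration is good to about 2 mm. A picture is of the moment at which its call begins.
- env.finish_job(): hands the job in, once; it reports no verdict.
The state is a dict: "time_s": time; "q": joint angles; "dq": joint speeds; "joint_torque": joint torques, N m; "tcp_pos": TCP position; "tool_rot": TCP orientation; "wrist_force": force on the tool from outside, world axes, zero at the start; "torque": the same for the moment, N m; "gripper_width": opening from 0.0 (shut) to 1.0 (fully open).
Only numpy, scipy, OpenCV 4.12 (cv2) and the standard library are available. Lean on these libraries where they do the work, as an engineer would, in place of code of your own. Each camera call takes 0.05 s, during which the arm holds its last target. There are 200 camera calls.

## Working session

There is one attempt and no reset: what is moved stays moved. The work goes in short steps, Python scripts to look and compute and a tool call to move; the robot and the scene stay as the last step left them, time stands still between calls to the robot, and variables do not carry over. Pictures are saved under pics/ and viewed, about 8 in all and at most 12, crops included, and the job is handed in when it is done.

Besides the shell and the picture viewer there is one more tool, called after ">>>" in YAML: its name, and indented under it one key for each argument. jog_arm: Moves the arm, as the interface text tells. Its arguments: {"type":"object","properties":{"motion":{"type":"array","items":{"type":"array","items":{"type":"array","items":{"type":"number"}}}}},"required":["motion"]}

```bash
mkdir -p pics; cat > h.py <<'E'
from cell import env
import numpy as np, cv2
from scipy.spatial.transform import Rotation as R
def cap(n):
    c=env.capture(n); K=np.array(c["camera_matrix"]); z=c["range_z"]
    v,u=np.mgrid[:z.shape[0],:z.shape[1]]
    p=np.stack([(u-K[0,2])/K[0,0]*z,(v-K[1,2])/K[1,1]*z,z],-1)
    P=p@R.from_quat(c["orientation"]).as_matrix().T+np.array(c["xyz"])
    P[z==0]=np.nan
    return c["pixels"],P,c
E
python3 - <<'E'
from h import *
for n in("scene","top"):
    im,P,c=cap(n); cv2.imwrite(f"pics/{n}0.png",im); np.save(f"{n}0.npy",P)
    print(n,c["xyz"],R.from_quat(c["orientation"]).as_matrix()[:,2],c["camera_matrix"][0])
o=env.get_obs();print(o)
E
```

```text
scene [1.04875537 0.25718167 0.99001233] [-0.50448358 -0.24742758 -0.82720971] [485.83820941   0.         273.25293258]
top [0.30198941 0.02310721 1.40458621] [ 0.16419034 -0.02160528 -0.98619204] [488.74116791   0.         288.89457431]
{'time_s': 0.1, 'q': array([-1.19989454e+00,  2.64709233e-01,  1.60526574e+00, -2.27890845e-05,
        1.27371466e+00, -3.69126784e-02]), 'dq': array([ 0.00043142, -0.00202478, -0.00134821,  0.000347  , -0.00021027,
       -0.00065538]), 'joint_torque': array([ 8.34707353e-04, -5.03619576e+01, -3.58071077e+01,  7.31486524e-02,
        2.33334425e-02, -5.48444439e-05]), 'tcp_pos': array([ 0.26758005, -0.61935409,  0.4034757 ]), 'tool_rot': array([ 9.79281635e-01,  2.02500319e-01, -1.85020395e-04, -1.03209714e-03]), 'wrist_force': array([0.34186698, 0.33467684, 0.18579963]), 'torque': array([ 0.00861226, -0.03668762, -0.07746836]), 'gripper_width': 1.0021794833396707}
```

View pics/scene0.png

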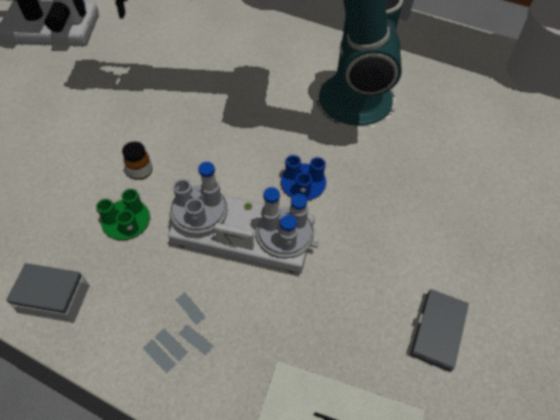

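View pics/top0.png

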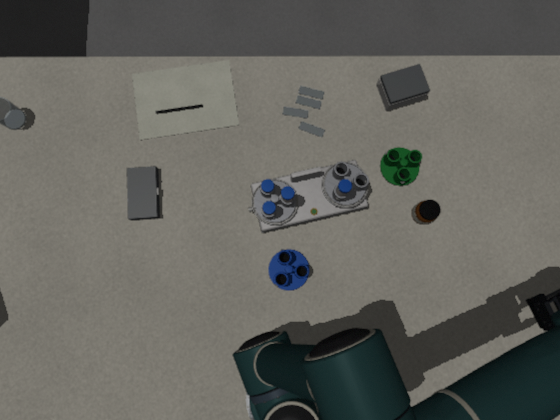

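The carrier with three tubes is on the left pan, at top-image pixels (273,200). The carrier with one tube is on the right pan at (346,185). The blue (289,270) and green (400,166) ones are look-alikes to leave alone. Next I measure the caps and holes.

```bash
python3 - <<'E'
from h import *
for n in("top","scene"):
    im=cv2.imread(f"pics/{n}0.png");P=np.load(f"{n}0.npy")
    hsv=cv2.cvtColor(im,cv2.COLOR_BGR2HSV)
    m=((hsv[...,0]>95)&(hsv[...,0]<125)&(hsv[...,1]>130)&(hsv[...,2]>60)&(P[...,2]>0.1)).astype(np.uint8)
    k,l,s,c=cv2.connectedComponentsWithStats(m)
    for i in range(1,k):
        if s[i,4]<15: continue
        Q=P[l==i]; zt=np.percentile(Q[:,2],90); T=Q[Q[:,2]>zt-.006]
        print(n,c[i].round(),s[i,4],"ztop",zt.round(4),"xy",((T.max(0)+T.min(0))/2)[:2].round(4),T.mean(0)[:2].round(4))
im=cv2.imread("pics/top0.png")[140:300,230:440];
cv2.imwrite("pics/crop0.png",cv2.resize(im,None,fx=3.7,fy=3.7,interpolation=cv2.INTER_CUBIC))
E
```

```text
top [345. 185.] 141 ztop 0.2097 xy [ 0.5475 -0.1419] [ 0.5469 -0.1431]
top [267. 185.] 124 ztop 0.1618 xy [0.5589 0.0507] [0.5593 0.0515]
top [287. 193.] 135 ztop 0.1945 xy [0.5323 0.0009] [5.328e-01 2.000e-04]
top [269. 207.] 128 ztop 0.1619 xy [0.5011 0.0485] [0.5013 0.0487]
scene [206. 169.] 178 ztop 0.2094 xy [ 0.5503 -0.1426] [ 0.5513 -0.1418]
scene [271. 195.] 186 ztop 0.1942 xy [0.5372 0.0019] [0.5379 0.0017]
scene [299. 201.] 198 ztop 0.1606 xy [0.5031 0.049 ] [0.504  0.0494]
scene [288. 222.] 218 ztop 0.1607 xy [0.5614 0.0533] [0.5622 0.0533]
```

View pics/crop0.png

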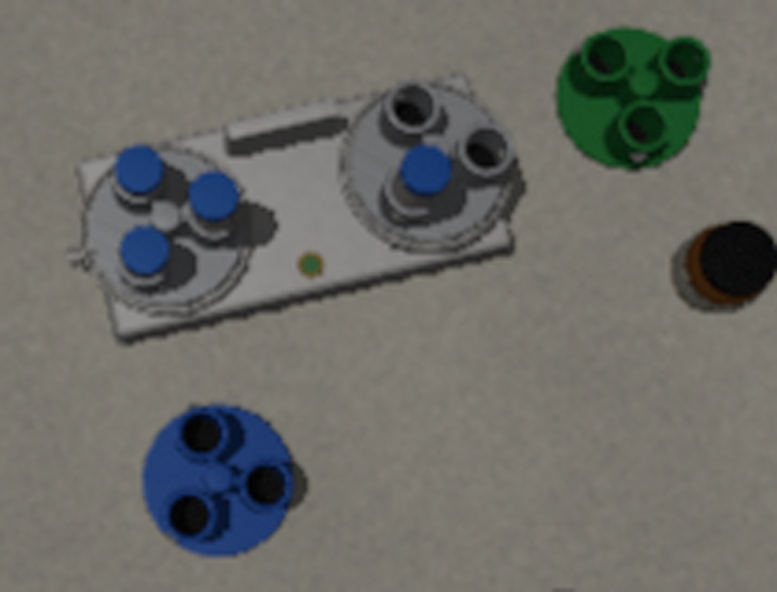

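Tube b stands tall (cap top at 0.209 m), so it is a long one. That means carrier a has one long and two shorts (0.161 m), and one short must move. Next are the rim centres of carrier b.

```bash
cat > rim.py <<'E'
from h import *
from scipy.optimize import least_squares
def rims(P,c0,zc,ang0,r=.08,band=.006):
    # fit carrier centre+angle to points near rim height: each lies in an annulus 15.5..20 around a sleeve axis
    Q=P.reshape(-1,3);Q=Q[np.isfinite(Q).all(1)]
    Q=Q[(abs(Q[:,2]-zc)<band)&(np.hypot(*(Q[:,:2]-c0).T)<.062)][:,:2]
    def H(p):return p[:2]+.035*np.array([[np.cos(p[2]+k*2*np.pi/3),np.sin(p[2]+k*2*np.pi/3)] for k in range(3)])
    def f(p):
        d=np.min(np.linalg.norm(Q[:,None]-H(p)[None],axis=2),1);return (d-.01775)*1e3
    best=min((least_squares(f,[*c0,ang0+a],loss='soft_l1') for a in(-.3,0,.3)),key=lambda s:s.cost)
    return best.x,H(best.x),best.cost/len(Q),len(Q)
E
python3 - <<'E'
from rim import *
for n in("top","scene"):
    P=np.load(f"{n}0.npy")
    Q=P.reshape(-1,3);s=np.isfinite(Q).all(1)&(np.hypot(Q[:,0]-.555,Q[:,1]+.16)<.07);h=np.histogram(Q[s,2],np.arange(.06,.22,.004));print(n,[(round(a,3),b) for a,b in zip(h[1],h[0]) if b>8])
    L=[.5475,-.1425]if n=="top" else [.551,-.1425]
    for c0 in([.57,-.165],[.56,-.17]):
        a=np.arctan2(L[1]-c0[1],L[0]-c0[0])
        print(n,[np.round(v,4) for v in rims(P,np.array(c0),.1455,a)])
E
```

```text
top [(np.float64(0.072), np.int64(27)), (np.float64(0.076), np.int64(86)), (np.float64(0.08), np.int64(69)), (np.float64(0.084), np.int64(162)), (np.float64(0.088), np.int64(338)), (np.float64(0.092), np.int64(160)), (np.float64(0.096), np.int64(64)), (np.float64(0.1), np.int64(30)), (np.float64(0.104), np.int64(20)), (np.float64(0.108), np.int64(22)), (np.float64(0.112), np.int64(26)), (np.float64(0.116), np.int64(18)), (np.float64(0.12), np.int64(23)), (np.float64(0.124), np.int64(27)), (np.float64(0.128), np.int64(36)), (np.float64(0.132), np.int64(41)), (np.float64(0.136), np.int64(51)), (np.float64(0.14), np.int64(103)), (np.float64(0.144), np.int64(81)), (np.float64(0.2), np.int64(20)), (np.float64(0.204), np.int64(72)), (np.float64(0.208), np.int64(51))]
top [array([ 0.5749, -0.1604,  2.587 ]), array([[ 0.5452, -0.1419],
       [ 0.5739, -0.1953],
       [ 0.6058, -0.1438]]), np.float64(1.1683), np.int64(208)]
top [array([ 0.5631, -0.1715,  2.1391]), array([[ 0.5442, -0.142 ],
       [ 0.5469, -0.2026],
       [ 0.598 , -0.17  ]]), np.float64(6.0841), np.int64(181)]
scene [(np
[... 769 characters left out ...]
.float64(0.164), np.int64(12)), (np.float64(0.168), np.int64(19)), (np.float64(0.172), np.int64(13)), (np.float64(0.176), np.int64(19)), (np.float64(0.18), np.int64(15)), (np.float64(0.184), np.int64(16)), (np.float64(0.188), np.int64(16)), (np.float64(0.196), np.int64(17)), (np.float64(0.2), np.int64(23)), (np.float64(0.204), np.int64(111)), (np.float64(0.208), np.int64(66))]
scene [array([ 0.5771, -0.1608,  2.6061]), array([[ 0.547 , -0.1429],
       [ 0.5767, -0.1958],
       [ 0.6077, -0.1436]]), np.float64(1.2883), np.int64(366)]
scene [array([ 0.5645, -0.1735,  2.1551]), array([[ 0.5452, -0.1443],
       [ 0.5488, -0.2048],
       [ 0.5994, -0.1714]]), np.float64(5.153), np.int64(316)]
```

Plan:
- **Pick:** short tube S2 at about (0.502, 0.049).
- **Place:** hole at (0.575, -0.196), in carrier b.
- **Orientation:** tool x at about 123°, so that the fingers and body clear the long tubes.

>>> jog_arm:
  motion:
    - [[0.15, 0, 0, 0, -0.173], [0.15, 0, 0, 0, -0.173], [0.15, 0, 0, 0, -0.173], [0.15, 0, 0, 0, -0.173], [0.15, 0, 0, 0, -0.173], [0.15, 0, 0, 0, -0.173], [0.15, 0, 0, 0, -0.173], [0.15, 0, 0, 0, -0.173], [0.15, 0, 0, 0, -0.173], [0.15, 0, 0, 0, -0.173], [0.15, 3.6, 4.7, 0, 0], [0.15, 3.6, 4.7, 0, 0], [0.15, 3.6, 4.7, 0, 0], [0.15, 3.6, 4.7, 0, 0], [0.15, 3.6, 4.7, 0, 0], [0.15, 3.6, 4.7, 0, 0], [0.15, 3.6, 4.7, 0, 0], [0.15, 3.6, 4.7, 0, 0], [0.15, 3.6, 4.7, 0, 0], [0.15, 0, 0, 0, 0]]

```text
time_s: 2.6
tcp_pos: [0.4224, -0.0918, 0.398]
tool_rot: [0.456, 0.89, 0.007, -0.008]
wrist_force: [0.5, -0.9, -0.5]
gripper_width: 0.578
```

```bash
cat > go.py <<'E'
import sys
from h import *
o=env.get_obs();Rt=R.from_quat(o["tool_rot"]).as_matrix()
phi=np.arctan2(Rt[1,0],Rt[0,0])
print("t",round(o["time_s"],2),"tcp",o["tcp_pos"].round(4),"phi",phi.round(3),"F",o["wrist_force"].round(2),"w",round(float(o["gripper_width"])*88,1),"tilt",np.arccos(-Rt[2,2]).round(4))
if len(sys.argv)>3:
    t=np.array([float(a) for a in sys.argv[1:4]])
    print("cm in tool:",(Rt.T@(t-o["tcp_pos"])*100).round(2))
E
python3 go.py .502 .049 .404
```

```text
t 2.6 tcp [ 0.4224 -0.0918  0.398 ] phi 2.195 F [ 0.45 -0.9  -0.48] w 50.9 tilt 0.0213
cm in tool: [ 6.79 14.68 -0.37]
```

>>> jog_arm:
  motion:
    - [[0.15, 2.2, 4.9, 0, 0.03], [0.15, 2.2, 4.9, 0, 0.03], [0.15, 2.2, 4.9, 0, 0], [0.15, 0, 0, 0, 0], [0.15, 0, 0, 0, 0]]

```text
time_s: 3.22
tcp_pos: [0.5093, 0.0435, 0.3983]
tool_rot: [0.485, 0.874, 0.005, -0.008]
wrist_force: [-0.1, -0.2, -0.7]
gripper_width: 0.577
```

```bash
python3 go.py .502 .049 .404
```

```text
t 3.23 tcp [0.5093 0.0435 0.3983] phi 2.128 F [-0.12 -0.21 -0.72] w 50.8 tilt 0.0179
cm in tool: [ 0.86 -0.33 -0.55]
```

```bash
cat >> go.py <<'E'
g=o["tcp_pos"]+.147*Rt[:,2]; print("grasp pt",g.round(4),"toolz",Rt[:,2].round(4))
if len(sys.argv)>3: print("grasp cm in tool:",(Rt.T@(t-g)*100).round(2))
E
python3 go.py .502 .049 .154; python3 - <<'E'
from h import *
for n in("scene","top"):
    im,P,c=cap(n); cv2.imwrite(f"pics/{n}1.png",im); np.save(f"{n}1.npy",P)
a=cv2.resize(cv2.imread("pics/scene1.png")[110:290,140:360],None,fx=3,fy=3,interpolation=cv2.INTER_CUBIC)
cv2.imwrite("pics/c1.png",a)
E
```

```text
t 3.23 tcp [0.5093 0.0435 0.3983] phi 2.128 F [-0.12 -0.21 -0.72] w 50.8 tilt 0.0179
cm in tool: [ 0.41 -0.34 24.44]
grasp pt [0.5079 0.0458 0.2513] toolz [-0.0091  0.0154 -0.9998]
grasp cm in tool: [ 0.41 -0.34  9.74]
```

View pics/c1.png

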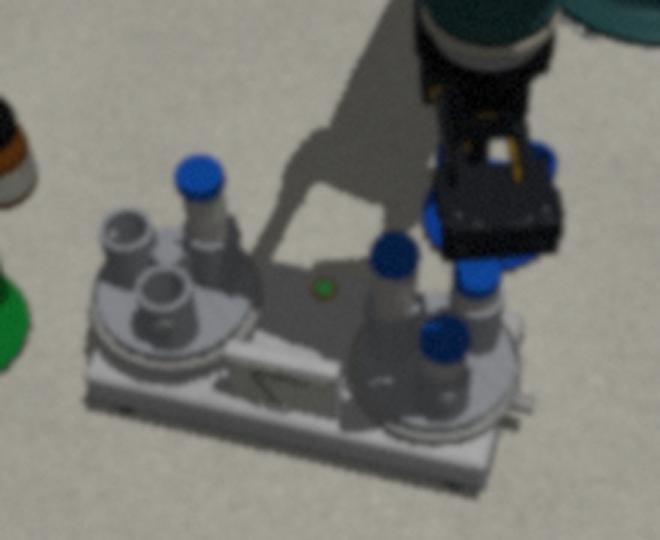

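The picture shows the gripper above the rear short tube of carrier a (crop 478,275). Carrier b is at the left with its tall tube at (200,175) and empty rims at (128,230) and (163,285). I'll correct the position and go halfway down.

>>> jog_arm:
  motion:
    - [[0.15, 0.4, -0.35, 0, 0], [0.15, 0, 0, 1.5, 0], [0.15, 0, 0, 1.5, 0], [0.15, 0, 0, 1.5, 0], [0.15, 0, 0, 0.5, 0], [0.15, 0, 0, 0, 0]]

```text
time_s: 4.08
tcp_pos: [0.5012, 0.0428, 0.3437]
tool_rot: [0.488, 0.873, 0.004, -0.009]
wrist_force: [0.1, -0.2, -1.0]
gripper_width: 0.578
```

```bash
python3 go.py .502 .049 .154
```

```text
t 4.08 tcp [0.5012 0.0428 0.3437] phi 2.123 F [ 0.12 -0.22 -0.99] w 50.8 tilt 0.0188
cm in tool: [ 0.13  0.42 18.98]
grasp pt [0.4996 0.0451 0.1967] toolz [-0.011   0.0153 -0.9998]
grasp cm in tool: [0.13 0.42 4.28]
```

>>> jog_arm:
  motion:
    - [[0.15, 0.13, 0.4, 0, 0], [0.15, 0, 0, 1.3, 0], [0.15, 0, 0, 0, 0]]

```text
time_s: 4.45
tcp_pos: [0.5045, 0.0467, 0.3307]
tool_rot: [0.487, 0.873, 0.004, -0.008]
wrist_force: [0.9, 0.2, 0.3]
gripper_width: 0.576
```

```bash
python3 go.py .502 .049 .154
```

```text
t 4.45 tcp [0.5045 0.0467 0.3307] phi 2.123 F [0.86 0.23 0.33] w 50.7 tilt 0.018
cm in tool: [ 1.000e-02 -1.000e-01  1.767e+01]
grasp pt [0.5032 0.049  0.1837] toolz [-0.0093  0.0154 -0.9998]
grasp cm in tool: [ 0.01 -0.1   2.97]
```

>>> jog_arm:
  motion:
    - [[0.15, 0, -0.1, 0.8, 0], [0.15, 0, 0, 1, 0], [0.15, 0, 0, 0.9, 0], [0.15, 0, 0, 0.2, 0], [0.15, 0, 0, 0, 0]]

```text
time_s: 5.08
tcp_pos: [0.5032, 0.0466, 0.2994]
tool_rot: [0.487, 0.873, 0.004, -0.008]
wrist_force: [0.6, -0.9, 0.3]
gripper_width: 0.574
```

```bash
python3 go.py .502 .049 .154
```

```text
t 5.08 tcp [0.5032 0.0466 0.2994] phi 2.123 F [ 0.59 -0.92  0.27] w 50.5 tilt 0.0182
cm in tool: [ 0.    0.03 14.54]
grasp pt [0.5018 0.0489 0.1524] toolz [-0.0098  0.0153 -0.9998]
grasp cm in tool: [ 0.    0.03 -0.16]
```

>>> jog_arm:
  motion:
    - [[-0.1, 0, 0, 0, 0], [-0.2, 0, 0, 0, 0], [-0.3, 0, 0, 0, 0], [-1, 0, 0, 0, 0], [-1, 0, 0, 0, 0], [-1, 0, 0, 0, 0]]

```text
time_s: 5.82
tcp_pos: [0.5035, 0.0466, 0.3002]
tool_rot: [0.488, 0.873, 0.005, -0.007]
wrist_force: [-0.5, 0.5, -0.5]
gripper_width: 0.37
```

```bash
python3 go.py .502 .049 .154
```

```text
t 5.83 tcp [0.5035 0.0466 0.3002] phi 2.123 F [-0.47  0.52 -0.5 ] w 32.6 tilt 0.0175
cm in tool: [ 3.000e-02 -1.000e-02  1.462e+01]
grasp pt [0.5023 0.0488 0.1532] toolz [-0.0085  0.0153 -0.9998]
grasp cm in tool: [ 0.03 -0.01 -0.08]
```

>>> jog_arm:
  motion:
    - [[-1, 0, 0, -0.3, 0], [-1, 0, 0, -0.5, 0], [-1, 0, 0, -0.5, 0], [-1, 0, 0, -0.5, 0], [-1, 0, 0, -0.6, 0], [-1, 0, 0, -0.8, 0], [-1, 0, 0, -1, 0], [-1, 0, 0, -1.2, 0], [-1, 0, 0, -1.5, 0], [-1, 0, 0, -1.5, 0], [-1, 0, 0, -1.5, 0], [-1, 0, 0, -1.5, 0], [-1, 0, 0, -1.5, 0], [-1, 0, 0, -1.5, 0], [-1, 0, 0, -1, 0], [-1, 0, 0, 0, 0]]

```text
time_s: 7.82
tcp_pos: [0.5051, 0.044, 0.4676]
tool_rot: [0.488, 0.873, 0.006, -0.006]
wrist_force: [0.4, 0.2, -1.5]
gripper_width: 0.369
```

```bash
python3 go.py .575 -.1956 .30; python3 - <<'E'
from h import *
for n in("scene","top"):
    im,P,c=cap(n); cv2.imwrite(f"pics/{n}2.png",im); np.save(f"{n}2.npy",P)
a=cv2.resize(cv2.imread("pics/scene2.png")[80:290,140:380],None,fx=2.7,fy=2.7,interpolation=cv2.INTER_CUBIC)
cv2.imwrite("pics/c2.png",a)
E
```

```text
t 7.83 tcp [0.5051 0.044  0.4676] phi 2.123 F [ 0.44  0.16 -1.48] w 32.5 tilt 0.0159
cm in tool: [-24.32  -6.69  16.36]
grasp pt [0.5045 0.0463 0.3206] toolz [-0.0043  0.0154 -0.9999]
grasp cm in tool: [-24.32  -6.69   1.66]
```

View pics/c2.png

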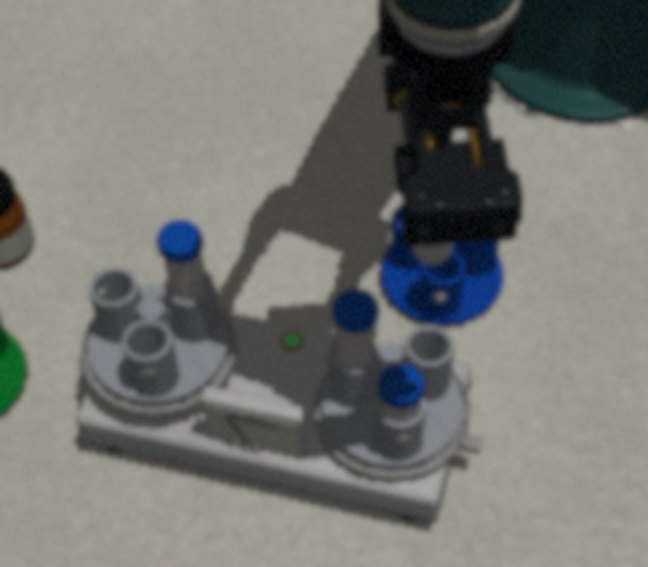

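The tube is out and in the hand (body visible below the gripper at 437,250), and its old sleeve is empty at (430,345). Now across to carrier b.

>>> jog_arm:
  motion:
    - [[-1, -2, -0.6, 0, 0], [-1, -3.5, -1, 0, 0], [-1, -3.5, -1, 0, 0], [-1, -3.5, -1, 0, 0], [-1, -3.5, -1, 0, 0], [-1, -3.5, -1, 0, 0], [-1, -2, -0.5, 0, 0], [-1, -1, -0.3, 0, 0], [-1, 0, 0, 0, 0], [-1, 0, 0, 0, 0]]

```text
time_s: 9.18
tcp_pos: [0.5688, -0.1854, 0.4525]
tool_rot: [0.486, 0.874, 0.004, -0.014]
wrist_force: [1.3, -0.1, -0.6]
gripper_width: 0.369
```

```bash
python3 go.py .575 -.1956 .28
```

```text
t 9.18 tcp [ 0.5688 -0.1854  0.4525] phi 2.126 F [ 1.3  -0.13 -0.64] w 32.5 tilt 0.0298
cm in tool: [-1.7   0.1  17.21]
grasp pt [ 0.5657 -0.1822  0.3056] toolz [-0.0209  0.0212 -0.9996]
grasp cm in tool: [-1.7   0.1   2.51]
```

```bash
cat >> go.py <<'E'
for nm,d in(("bottom",.224),("mid",.199)):
    b=o["tcp_pos"]+d*Rt[:,2]; print(nm,b.round(4),end=" ")
    if len(sys.argv)>3: print("to hole cm in tool:",(Rt.T@(t-b)*100).round(2))
E
python3 go.py .575 -.1956 .15
```

```text
t 9.18 tcp [ 0.5688 -0.1854  0.4525] phi 2.126 F [ 1.3  -0.13 -0.64] w 32.5 tilt 0.0298
cm in tool: [-2.08  0.19 30.21]
grasp pt [ 0.5657 -0.1822  0.3056] toolz [-0.0209  0.0212 -0.9996]
grasp cm in tool: [-2.08  0.19 15.51]
bottom [ 0.5641 -0.1806  0.2286] to hole cm in tool: [-2.08  0.19  7.81]
mid [ 0.5646 -0.1811  0.2536] to hole cm in tool: [-2.08  0.19 10.31]
```

>>> jog_arm:
  motion:
    - [[-1, -0.7, 0, 0, 0], [-1, -0.7, 0, 0.5, 0], [-1, -0.2, 0, 0.5, 0], [-1, 0, 0, 0.5, 0], [-1, 0, 0, 0.5, 0], [-1, 0, 0, 0, 0]]

```text
time_s: 9.93
tcp_pos: [0.5771, -0.1973, 0.4306]
tool_rot: [0.485, 0.874, 0.004, -0.015]
wrist_force: [0.6, -1.0, -0.1]
gripper_width: 0.368
```

```bash
python3 go.py .575 -.1956 .15
```

```text
t 9.93 tcp [ 0.5771 -0.1973  0.4306] phi 2.129 F [ 0.57 -1.02 -0.07] w 32.4 tilt 0.0303
cm in tool: [-0.57  0.09 28.06]
grasp pt [ 0.574  -0.1941  0.2837] toolz [-0.0212  0.0217 -0.9995]
grasp cm in tool: [-0.57  0.09 13.36]
bottom [ 0.5724 -0.1925  0.2067] to hole cm in tool: [-0.57  0.09  5.66]
mid [ 0.5729 -0.193   0.2317] to hole cm in tool: [-0.57  0.09  8.16]
```

>>> jog_arm:
  motion:
    - [[-1, -0.5, 0.1, 0.5, 0], [-1, 0, 0, 0.8, 0], [-1, 0, 0, 0.8, 0], [-1, 0, 0, 0.8, 0], [-1, 0, 0, 0.8, 0], [-1, 0, 0, 0.4, 0], [-1, 0, 0, 0, 0]]

```text
time_s: 10.8
tcp_pos: [0.5797, -0.2002, 0.386]
tool_rot: [0.485, 0.874, 0.004, -0.015]
wrist_force: [0.4, 0.0, -0.2]
gripper_width: 0.364
```

```bash
python3 go.py .575 -.1956 .15; python3 - <<'E'
from rim import *
for n in("scene","top"):
    im,P,c=cap(n); cv2.imwrite(f"pics/{n}3.png",im); np.save(f"{n}3.npy",P)
    try: print(n,[np.round(v,4) for v in rims(P,np.array([.576,-.1606]),.1455,2.59)])
    except Exception as e: print(e)
a=cv2.resize(cv2.imread("pics/scene3.png")[120:280,130:330],None,fx=3.5,fy=3.5,interpolation=cv2.INTER_CUBIC)
cv2.imwrite("pics/c3.png",a)
E
```

```text
t 10.8 tcp [ 0.5797 -0.2002  0.386 ] phi 2.129 F [ 0.38  0.01 -0.17] w 32.0 tilt 0.0311
cm in tool: [-7.000e-02  1.000e-02  2.361e+01]
grasp pt [ 0.5765 -0.197   0.2391] toolz [-0.022   0.022  -0.9995]
grasp cm in tool: [-0.07  0.01  8.91]
bottom [ 0.5748 -0.1953  0.1621] to hole cm in tool: [-0.07  0.01  1.21]
mid [ 0.5754 -0.1958  0.1871] to hole cm in tool: [-0.07  0.01  3.71]
scene [array([ 0.5774, -0.1607,  2.6058]), array([[ 0.5473, -0.1428],
       [ 0.577 , -0.1957],
       [ 0.6079, -0.1436]]), np.float64(1.4819), np.int64(362)]
top [array([ 0.5751, -0.1606,  2.5956]), array([[ 0.5452, -0.1424],
       [ 0.5743, -0.1955],
       [ 0.6058, -0.1437]]), np.float64(1.0762), np.int64(114)]
```

View pics/c3.png

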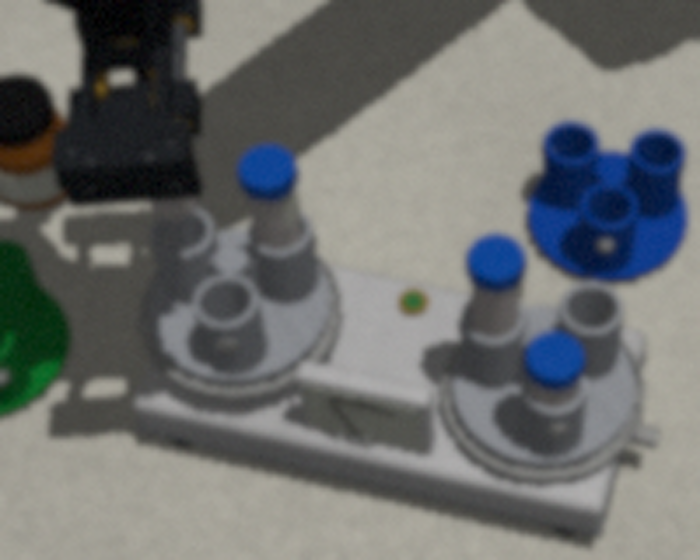

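```bash
python3 - <<'E'
from h import *
for n in("scene","top"):
    P=np.load(f"{n}3.npy");Q=P.reshape(-1,3)
    for z in np.arange(.15,.24,.01):
        s=(abs(Q[:,2]-z)<.005)&(np.hypot(Q[:,0]-.577,Q[:,1]+.197)<.04);
        if s.sum()>2:
            r=cv2.projectPoints if 0 else None
            T=Q[s]; px=np.array(np.unravel_index(np.where(s)[0],P.shape[:2]))
            print(n,round(z,3),s.sum(),T.mean(0).round(4),T.min(0).round(3),T.max(0).round(3),"px u",px[1].min(),px[1].max(),"v",px[0].min(),px[0].max())
E
python3 - <<'E'
import sys;sys.path.insert(0,'.')
from h import *
im,P,c=cap("scene");K=np.array(c["camera_matrix"]);Rc=R.from_quat(c["orientation"]).as_matrix()
for p in([.5748,-.1953,.162],[.577,-.197,.239],[.576,-.1956,.144]):
    q=K@(Rc.T@(np.array(p)-c["xyz"]));print(p,(q[:2]/q[2]).round(1),"crop",((q[:2]/q[2]-[130,120])*3.5).round())
E
```

```text
scene 0.15 24 [ 0.5801 -0.191   0.1459] [ 0.56  -0.214  0.145] [ 0.595 -0.176  0.148] px u 173 190 v 180 192
scene 0.17 10 [ 0.584  -0.1892  0.1728] [ 0.575 -0.199  0.169] [ 0.589 -0.184  0.175] px u 175 185 v 179 182
scene 0.18 34 [ 0.5846 -0.1886  0.1806] [ 0.574 -0.201  0.175] [ 0.591 -0.182  0.185] px u 173 185 v 176 181
scene 0.19 22 [ 0.587  -0.1899  0.1886] [ 0.577 -0.2    0.185] [ 0.592 -0.182  0.193] px u 173 184 v 176 179
top 0.21 3 [ 0.5614 -0.1962  0.2115] [ 0.561 -0.199  0.207] [ 0.562 -0.193  0.215] px u 364 367 v 179 180
top 0.23 3 [ 0.5602 -0.1933  0.2322] [ 0.56  -0.195  0.228] [ 0.561 -0.192  0.235] px u 365 367 v 178 178
[0.5748, -0.1953, 0.162] [181.  180.1] crop [179. 210.]
[0.577, -0.197, 0.239] [174.  157.3] crop [154. 130.]
[0.576, -0.1956, 0.144] [181.8 185.5] crop [181. 229.]
```

The tube and hole line up in the scene camera (tube u≈179, as projected). Now I insert gently and watch the force.

>>> jog_arm:
  motion:
    - [[-1, -0.05, 0, 0.6, 0], [-1, 0, 0, 0.6, 0], [-1, 0, 0, 0.4, 0], [-1, 0, 0, 0.4, 0], [-1, 0, 0, 0.4, 0], [-1, 0, 0, 0, 0]]

```text
time_s: 11.7
tcp_pos: [0.5798, -0.2003, 0.3616]
tool_rot: [0.485, 0.874, 0.004, -0.014]
wrist_force: [0.4, -0.1, -1.6]
gripper_width: 0.371
```

```bash
python3 go.py .575 -.1956 .09
```

```text
t 11.7 tcp [ 0.5798 -0.2003  0.3616] phi 2.129 F [ 0.37 -0.05 -1.6 ] w 32.6 tilt 0.0293
cm in tool: [-0.13 -0.   27.16]
grasp pt [ 0.5769 -0.1972  0.2146] toolz [-0.0201  0.0213 -0.9996]
grasp cm in tool: [-0.13 -0.   12.46]
bottom [ 0.5753 -0.1955  0.1377] to hole cm in tool: [-0.13 -0.    4.76]
mid [ 0.5758 -0.1961  0.1626] to hole cm in tool: [-0.13 -0.    7.26]
```

>>> jog_arm:
  motion:
    - [[-1, 0, 0, 0.4, 0], [-1, 0, 0, 0.4, 0], [-1, 0, 0, 0.4, 0], [-1, 0, 0, 0.4, 0], [-1, 0, 0, 0.4, 0], [-1, 0, 0, 0, 0]]

```text
time_s: 12.45
tcp_pos: [0.5795, -0.1997, 0.3403]
tool_rot: [0.485, 0.874, 0.005, -0.014]
wrist_force: [-0.5, 0.5, -0.3]
gripper_width: 0.37
```

```bash
python3 go.py .575 -.1956 .09
```

```text
t 12.45 tcp [ 0.5795 -0.1997  0.3403] phi 2.129 F [-0.54  0.5  -0.3 ] w 32.5 tilt 0.0295
cm in tool: [-0.14 -0.03 25.03]
grasp pt [ 0.5765 -0.1965  0.1933] toolz [-0.0199  0.0217 -0.9996]
grasp cm in tool: [-0.14 -0.03 10.33]
bottom [ 0.575  -0.1948  0.1164] to hole cm in tool: [-0.14 -0.03  2.63]
mid [ 0.5755 -0.1954  0.1413] to hole cm in tool: [-0.14 -0.03  5.13]
```

>>> jog_arm:
  motion:
    - [[-1, 0, 0, 0.3, 0], [-1, 0, 0, 0.3, 0], [-1, 0, 0, 0.3, 0], [-1, 0, 0, 0.3, 0], [-1, 0, 0, 0, 0]]

```text
time_s: 13.08
tcp_pos: [0.5793, -0.1994, 0.3279]
tool_rot: [0.485, 0.874, 0.005, -0.014]
wrist_force: [-0.3, 0.3, -0.1]
gripper_width: 0.366
```

```bash
python3 go.py .575 -.1956 .09
```

```text
t 13.07 tcp [ 0.5793 -0.1994  0.3279] phi 2.129 F [-0.33  0.31 -0.07] w 32.2 tilt 0.029
cm in tool: [-0.13 -0.05 23.8 ]
grasp pt [ 0.5765 -0.1962  0.181 ] toolz [-0.0194  0.0216 -0.9996]
grasp cm in tool: [-0.13 -0.05  9.1 ]
bottom [ 0.575  -0.1945  0.104 ] to hole cm in tool: [-0.13 -0.05  1.4 ]
mid [ 0.5755 -0.1951  0.129 ] to hole cm in tool: [-0.13 -0.05  3.9 ]
```

>>> jog_arm:
  motion:
    - [[-1, 0, 0, 0.2, 0], [-1, 0, 0, 0.2, 0], [-1, 0, 0, 0.2, 0], [-1, 0, 0, 0, 0]]

```text
time_s: 13.58
tcp_pos: [0.5795, -0.1995, 0.3224]
tool_rot: [0.485, 0.874, 0.005, -0.013]
wrist_force: [1.0, -0.1, 0.1]
gripper_width: 0.368
```

```bash
python3 go.py .575 -.1956 .09
```

```text
t 13.57 tcp [ 0.5795 -0.1995  0.3224] phi 2.129 F [ 0.97 -0.09  0.11] w 32.4 tilt 0.0275
cm in tool: [-0.06 -0.08 23.25]
grasp pt [ 0.5769 -0.1964  0.1754] toolz [-0.0181  0.0208 -0.9996]
grasp cm in tool: [-0.06 -0.08  8.55]
bottom [ 0.5755 -0.1948  0.0985] to hole cm in tool: [-0.06 -0.08  0.85]
mid [ 0.5759 -0.1954  0.1235] to hole cm in tool: [-0.06 -0.08  3.35]
```

>>> jog_arm:
  motion:
    - [[-1, 0, 0, 0.15, 0], [-1, 0, 0, 0.15, 0], [-1, 0, 0, 0.1, 0], [-1, 0, 0, 0, 0]]

```text
time_s: 14.08
tcp_pos: [0.5796, -0.1997, 0.3193]
tool_rot: [0.485, 0.874, 0.005, -0.012]
wrist_force: [-0.1, 0.5, 1.2]
gripper_width: 0.368
```

```bash
python3 go.py .575 -.1956 .09; python3 - <<'E'
from rim import *
im,P,c=cap("scene")
for zc in(.1455,.137,.1295): print(zc,[np.round(v,4) for v in rims(P,np.array([.577,-.1607]),zc,2.6,band=.003)][::2],)
Q=P.reshape(-1,3);s=np.hypot(Q[:,0]-.608,Q[:,1]+.1436)<.022
print(np.nanpercentile(Q[s,2],[80,90,95,98]))
Q=P.reshape(-1,3);s=np.hypot(Q[:,0]-.551,Q[:,1]+.1425)<.016
print(np.nanpercentile(Q[s,2],[50,80,90,95]))
cv2.imwrite("pics/c4.png",cv2.resize(im[120:280,130:330],None,fx=3.5,fy=3.5,interpolation=cv2.INTER_CUBIC))
E
```

```text
t 14.07 tcp [ 0.5796 -0.1997  0.3193] phi 2.129 F [-0.1   0.47  1.16] w 32.4 tilt 0.0263
cm in tool: [-1.000e-02 -8.000e-02  2.293e+01]
grasp pt [ 0.5771 -0.1967  0.1723] toolz [-0.0171  0.02   -0.9997]
grasp cm in tool: [-0.01 -0.08  8.23]
bottom [ 0.5758 -0.1952  0.0953] to hole cm in tool: [-0.01 -0.08  0.53]
mid [ 0.5762 -0.1957  0.1203] to hole cm in tool: [-0.01 -0.08  3.03]
0.1455 [array([ 0.5782, -0.155 ,  2.8836]), np.float64(0.1852)]
0.137 [array([ 0.5681, -0.1714,  2.3282]), np.float64(0.6771)]
0.1295 [array([ 0.5773, -0.1612,  2.6046]), np.float64(1.0058)]
[0.52276716 0.53253846 0.53684563 0.53839241]
[0.18970675 0.5271749  0.53068349 0.5337935 ]
```

View pics/c4.png

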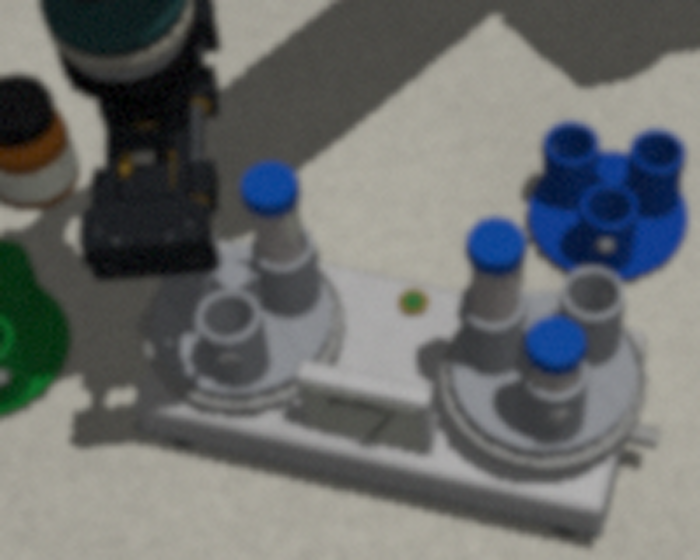

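Pan b is now down on its stop, with the pointer swung over and the carrier upright. I press on in small steps.

>>> jog_arm:
  motion:
    - [[-1, 0, 0, 0.1, 0], [-1, 0, 0, 0.1, 0], [-1, 0, 0, 0.1, 0], [-1, 0, 0, 0, 0]]

```text
time_s: 14.62
tcp_pos: [0.5796, -0.1996, 0.3161]
tool_rot: [0.485, 0.874, 0.005, -0.012]
wrist_force: [-0.5, 0.0, 3.0]
gripper_width: 0.37
```

>>> jog_arm:
  motion:
    - [[-1, 0, 0, 0.1, 0], [-1, 0, 0, 0.1, 0], [-1, 0, 0, 0, 0]]

```text
time_s: 15.0
tcp_pos: [0.5795, -0.1995, 0.3139]
tool_rot: [0.485, 0.874, 0.005, -0.012]
wrist_force: [-0.7, 1.0, 1.5]
gripper_width: 0.365
```

>>> jog_arm:
  motion:
    - [[-1, 0, 0, 0.1, 0], [-1, 0, 0, 0.1, 0], [-1, 0, 0, 0, 0]]

```text
time_s: 15.38
tcp_pos: [0.5795, -0.1995, 0.3118]
tool_rot: [0.485, 0.874, 0.005, -0.012]
wrist_force: [-1.3, -0.3, 2.1]
gripper_width: 0.37
```

>>> jog_arm:
  motion:
    - [[-1, 0, 0, 0.1, 0], [-1, 0, 0, 0, 0]]

```text
time_s: 15.62
tcp_pos: [0.5794, -0.1994, 0.3105]
tool_rot: [0.485, 0.874, 0.005, -0.012]
wrist_force: [-0.8, -0.1, 2.2]
gripper_width: 0.367
```

>>> jog_arm:
  motion:
    - [[-1, 0, 0, 0.1, 0], [-1, 0, 0, 0, 0]]

```text
time_s: 15.88
tcp_pos: [0.5794, -0.1994, 0.3094]
tool_rot: [0.485, 0.874, 0.005, -0.012]
wrist_force: [-0.4, -0.1, 2.0]
gripper_width: 0.368
```

>>> jog_arm:
  motion:
    - [[-1, 0, 0, 0.1, 0], [-1, 0, 0, 0, 0]]

```text
time_s: 16.12
tcp_pos: [0.5794, -0.1993, 0.3083]
tool_rot: [0.485, 0.874, 0.005, -0.013]
wrist_force: [-0.1, 0.1, 2.0]
gripper_width: 0.365
```

>>> jog_arm:
  motion:
    - [[-1, 0, 0, 0.1, 0], [-1, 0, 0, 0, 0]]

```text
time_s: 16.38
tcp_pos: [0.5794, -0.1993, 0.3073]
tool_rot: [0.485, 0.874, 0.005, -0.013]
wrist_force: [-0.3, 0.8, 1.9]
gripper_width: 0.371
```

>>> jog_arm:
  motion:
    - [[-1, 0, 0, 0.1, 0], [-1, 0, 0, 0, 0]]

```text
time_s: 16.62
tcp_pos: [0.5793, -0.1993, 0.3062]
tool_rot: [0.485, 0.874, 0.005, -0.013]
wrist_force: [-0.9, -0.1, 1.9]
gripper_width: 0.367
```

>>> jog_arm:
  motion:
    - [[-1, 0, 0, 0.08, 0], [-1, 0, 0, 0, 0]]

```text
time_s: 16.88
tcp_pos: [0.5793, -0.1993, 0.3053]
tool_rot: [0.485, 0.874, 0.005, -0.013]
wrist_force: [0.5, 0.0, 2.1]
gripper_width: 0.371
```

>>> jog_arm:
  motion:
    - [[-1, 0, 0, 0.08, 0], [-1, 0, 0, 0, 0]]

```text
time_s: 17.12
tcp_pos: [0.5793, -0.1993, 0.3045]
tool_rot: [0.485, 0.874, 0.005, -0.013]
wrist_force: [-1.5, 0.2, 1.7]
gripper_width: 0.372
```

>>> jog_arm:
  motion:
    - [[-1, 0, 0, 0.08, 0], [-1, 0, 0, 0, 0]]

```text
time_s: 17.38
tcp_pos: [0.5793, -0.1993, 0.3037]
tool_rot: [0.485, 0.874, 0.005, -0.012]
wrist_force: [-1.1, 0.5, 1.2]
gripper_width: 0.364
```

>>> jog_arm:
  motion:
    - [[-1, 0, 0, 0.08, 0], [-1, 0, 0, 0, 0]]

```text
time_s: 17.62
tcp_pos: [0.5793, -0.1993, 0.3031]
tool_rot: [0.485, 0.874, 0.005, -0.012]
wrist_force: [-1.3, -0.1, 2.3]
gripper_width: 0.371
```

>>> jog_arm:
  motion:
    - [[-1, 0, 0, 0.08, 0], [-1, 0, 0, 0, 0]]

```text
time_s: 17.88
tcp_pos: [0.5794, -0.1993, 0.303]
tool_rot: [0.485, 0.874, 0.005, -0.012]
wrist_force: [-2.4, -0.0, 2.6]
gripper_width: 0.369
```

>>> jog_arm:
  motion:
    - [[-1, 0, 0, 0.08, 0], [-1, 0, 0, 0, 0]]

```text
time_s: 18.12
tcp_pos: [0.5794, -0.1994, 0.303]
tool_rot: [0.485, 0.874, 0.005, -0.012]
wrist_force: [-1.9, 0.5, 3.7]
gripper_width: 0.368
```

>>> jog_arm:
  motion:
    - [[-1, 0, 0, 0.06, 0], [-1, 0, 0, 0, 0]]

```text
time_s: 18.38
tcp_pos: [0.5795, -0.1995, 0.303]
tool_rot: [0.485, 0.875, 0.004, -0.012]
wrist_force: [-0.7, 1.6, 4.6]
gripper_width: 0.366
```

>>> jog_arm:
  motion:
    - [[-1, 0, 0, 0.15, 0]]

```text
time_s: 18.5
tcp_pos: [0.5797, -0.1997, 0.3026]
tool_rot: [0.485, 0.875, 0.004, -0.011]
wrist_force: [-3.4, 0.2, 11.9]
gripper_width: 0.367
```

>>> jog_arm:
  motion:
    - [[-1, 0, 0, 0.15, 0]]

```text
time_s: 18.62
tcp_pos: [0.58, -0.2, 0.3025]
tool_rot: [0.485, 0.875, 0.004, -0.01]
wrist_force: [-3.1, -0.9, 11.6]
gripper_width: 0.37
```

>>> jog_arm:
  motion:
    - [[-1, 0, 0, 0.15, 0]]

```text
time_s: 18.75
tcp_pos: [0.5802, -0.2003, 0.3025]
tool_rot: [0.485, 0.875, 0.004, -0.01]
wrist_force: [-4.1, 0.5, 11.2]
gripper_width: 0.368
```

Firm push of about 11.5 N with no further travel, so the tube is on the cushion. I relax, open and withdraw.

>>> jog_arm:
  motion:
    - [[-1, 0, 0, 0, 0], [-1, 0, 0, -0.03, 0], [0.1, 0, 0, 0, 0], [0.1, 0, 0, 0, 0], [0.1, 0, 0, 0, 0], [0.1, 0, 0, -0.3, 0], [0.1, 0, 0, -0.5, 0], [0.1, 0, 0, -1, 0], [0.1, 0, 0, -1.5, 0], [0.1, 0, 0, -2, 0], [0.1, 0, 0, -2, 0], [0.1, 0, 0, -3, 0], [0.1, 0, 0, -3, 0], [0.1, 5, 0, -2, 0], [0.1, 5, 0, 0, 0], [0.1, 5, 0, 0, 0], [0.1, 5, 0, 0, 0], [0.1, 0, 0, 0, 0], [0.1, 0, 0, 0, 0], [0.1, 0, 0, 0, 0]]

```text
time_s: 21.25
tcp_pos: [0.474, -0.0303, 0.4822]
tool_rot: [0.486, 0.874, 0.007, 0.001]
wrist_force: [-0.3, -0.3, -0.4]
gripper_width: 0.552
```

```bash
python3 go.py; python3 - <<'E'
from rim import *
out=[]
for n in("top","scene"):
    im,P,c=cap(n); np.save(f"{n}5.npy",P)
    hsv=cv2.cvtColor(im,cv2.COLOR_BGR2HSV)
    m=((hsv[...,0]>95)&(hsv[...,0]<125)&(hsv[...,1]>130)&(hsv[...,2]>40)&(P[...,2]>0.1)).astype(np.uint8)
    k,l,s,cc=cv2.connectedComponentsWithStats(m)
    for i in range(1,k):
        if s[i,4]<40: continue
        Q=P[l==i]; zt=np.percentile(Q[:,2],90);T=Q[Q[:,2]>zt-.006]
        print(n,cc[i].round(),"ztop",zt.round(4),T.mean(0)[:2].round(4))
    if n=="scene":a=cv2.resize(im[120:290,140:360],None,fx=3.4,fy=3.4,interpolation=cv2.INTER_CUBIC);cv2.imwrite("pics/c5.png",a)
E
```

```text
t 21.25 tcp [ 0.474  -0.0303  0.4822] phi 2.128 F [-0.3  -0.25 -0.39] w 48.6 tilt 0.0148
grasp pt [ 0.4753 -0.0285  0.3352] toolz [ 0.0086  0.0121 -0.9999]
bottom [ 0.4759 -0.0276  0.2582] mid [ 0.4757 -0.0279  0.2832] top [363. 177.] ztop 0.1732 [ 0.5758 -0.1964]
top [266. 185.] ztop 0.6048 [0.4565 0.036 ]
scene [207. 171.] ztop 0.2016 [ 0.5511 -0.1417]
scene [179. 181.] ztop 0.1719 [ 0.5808 -0.1953]
scene [271. 192.] ztop 0.2012 [0.5377 0.0019]
scene [288. 220.] ztop 0.1684 [0.5618 0.053 ]
```

View pics/c5.png

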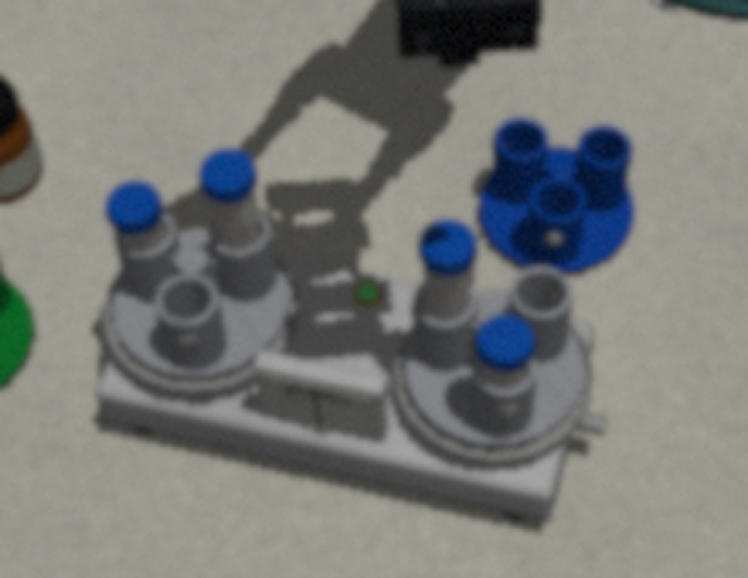

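The pointer is centred. The two long caps are at equal height (0.2016 and 0.2012 m). The moved tube sits upright about 3.5 mm higher than the untouched short one, which puts its cushion about 48.5 mm deep and inside the allowed span. I'll let it settle and then hand in.

>>> jog_arm:
  motion:
    - [[0.1, 0, 0, -1, 0], [0.1, 0, 0, 0, 0], [0.1, 0, 0, 0, 0], [0.1, 0, 0, 0, 0], [0.1, 0, 0, 0, 0], [0.1, 0, 0, 0, 0], [0.1, 0, 0, 0, 0], [0.1, 0, 0, 0, 0], [0.1, 0, 0, 0, 0], [0.1, 0, 0, 0, 0]]

```text
time_s: 22.6
tcp_pos: [0.4748, -0.0318, 0.4914]
tool_rot: [0.487, 0.874, 0.007, -0.001]
wrist_force: [0.3, -0.7, 0.2]
gripper_width: 0.549
```

```bash
python3 -c "
from cell import env
print(env.finish_job())"
```

```text
the job is handed in; nothing more can be done
None
```

I moved one short tube from the three-tube carrier on the left pan into an empty hole of the carrier on the right pan. The job was handed in at about 22.6 s of the 58 s allowed. No verdict is reported, so the result below rests on my own checks.

- **Choice of tube:** the right carrier already held a long tube. Moving one short tube leaves each carrier with one long and one short.
- **Seating:** sliding friction was about 2 N. The tube then stopped on the cushion about 48.5 mm below the rim, under a steady push of about 11.5 N (three readings from 11.2 to 11.9 N). With the loaded carrier that is about 18 N on the pan, under the 22 N limit.
- **Level:** in the last picture the pointer was centred and the two long caps stood at the same height (0.2016 m and 0.2012 m).
- **Uprightness and depth:** the moved tube stood upright, 3.5 mm higher than the untouched short tube, which matches a worn cushion within the allowed span.
- **Disagreements:** the two cameras differed by 2 to 5 mm in x, so I used their average. The tool was tilted about 0.03 rad while inserting, but the tube still went in smoothly.

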